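Set up the dispensing balance

ROBOT

A 6-joint arm with a two-finger parallel gripper is mounted at the origin on the work surface. World frame = base frame: x ahead of the robot, y to its left, z up, the work surface at z = 0. Lengths are in m, angles in rad, forces in N, time in s.
With the tool pointing down it reaches from about 0.35 to 1 m from the base axis. Payload 7.1 kg.
Tool frame: the origin (TCP) lies midway between the tips of the shut fingers; the grasp point (between the pads) lies 19 mm behind it; z points along the fingers, y is the line along which they close (so a half turn about z gives the same grasp; the last joint's range is limited). The gripper opens to 85 mm and grips with 20 to 120 N. Pads are 22 mm wide; open, the fingers measure 114 mm over their backs; the gripper's body (76 mm by 85 mm) begins 54 mm behind the grasp point. The pads swing forward as they close: fully open they stand 13 mm farther back than shut.
Start: joints at [1.316, 0.423, 1.63, -0, 1.089, -0.019], TCP at [0.146, 0.608, 0.231] pointing down, gripper open.
Joint ranges: [-3, 3], [-0.9, 2.11], [0.09, 2.58], [-1.31, 4.45], [0.11, 2.69], [-2.54, 2.54]. Speed limits (rad/s): [2.39, 2.39, 3.01, 3.14, 3.14, 3.14].

INTERFACE

Orientations are given as a rotation vector (axis times angle).
In Python, from bench import bot gives the robot as it stands.
- The arm moves only by the shell command python3 -m creep 'ROWS'. ROWS is JSON, one flat list of numbers, 7 for each row, row after row: the turn, a rotation vector about the tool's x, y, z in degrees, then the shift along the tool's x, y, z in mm, then the opening, from -1 (shut) to 1 (fully open). In form: [ax, ay, az, x, y, z, grip, ax, ay, az, x, y, z, grip, ...]. A call has 1 to 20 rows; each row shifts and turns the commanded pose from where the row before left it, along the tool's axes as they then stand; what a row does not reach is not made up. A row lasts 1/8 s, in which the tool goes at most 62.5 mm and 10.7 degrees, less where a joint would pass 70% of its speed; a pose out of reach is approached as far as the arm can. A call with a gripper value outside its range is refused whole. The fingers move at their own pace and stop on an object; the grip force is fixed at half the most. Time passes only in rows, so rows that do not move let the fingers close. It gives the time, the measured TCP pose, the force, the opening and the grip force at its end, in the units of the state.
- bot.state(): the state, without advancing time (a new reading comes with each control period).
- bot.camera(name): name is "scene" or "top" or "wrist"; returns a dict with "img" (400x640x3 uint8, red, green, blue), "fx", "fy", "cx", "cy" (pixels), "extrinsics" (4x4, takes a point from world to camera coordinates). Camera axes: x right, y down, z forward; pixel columns grow to the right and rows downward; lengths in m; the calibration is good to about 2 mm. A picture is of the moment at which its call begins. There is no depth.
- bot.finish_job(): hands the job in; it is judged then, once.
The state is a dict: "time": time; "qpos": joint angles; "joint_vel": joint speeds; "effort": joint torques, N m; "tool_pos": TCP position; "tcp_rot": TCP orientation; "contact_force": force on the tool from outside, world axes, zero at the start; "ft_torque": the same for the moment, N m; "gripper_width": opening from 0.0 (shut) to 1.0 (fully open); "gripper_force": force on a finger pad.
Only numpy, scipy, OpenCV 4.12 (cv2) and the standard library are available. Lean on these libraries where they do the work, as an engineer would, in place of code of your own. Each camera call takes 0.05 s, during which the arm holds its last target. There are 200 camera calls.

TASK

Get the dispensing balance ready for the day: take the scoop off the pan if one was left there, level the balance by turning its two foot screws until the bubble of each tube vial sits between its two black lines, and only then, with the pan empty, flip its power switch on. Put each piece of the balance's kit that was left out (scoops, brush, weights) back in its own nest in the wooden kit tray, lying flat in it, and leave the bottles and the jar cap alone.

Things in the scene. Friction and masses are not known exactly. Their poses are not given: they have to be found in the camera images.
- balance: White bench balance, fixed, 305 mm deep (x), 200 mm wide, deck 46 mm above the counter, 310 mm wide over its screw lugs. Origin on the counter under it; x points to its back (away from its readout), y to the left of someone facing its front, z up. Front feet (the two screws) at x -95, y +135 and -135 mm; fixed rear foot at x +70, y 0. Pan, vials and power switch are on it.
- knob_left (a point): Top centre of the left foot screw's knurled head (balance y +135 mm): upright cylinder 36 mm in diameter, 30 mm tall, top 80 mm above the counter; fingers have room all round to 50 mm above the counter. It turns about its vertical axis and stays as left (0.05 N m). Clockwise from above raises this corner: the left bubble moves 8 mm per rad towards this screw; it does not move the right bubble.
- knob_right (a point): Top centre of the right foot screw's head (balance y -135 mm), the same as the left one; clockwise from above moves the right bubble 8 mm per rad towards this screw. Either screw has stops 5.2 rad apart, level being midway between them; at the start it is within 2.4 rad of level.
- vial_left (a point): Centre of the left tube vial on the deck, 54 mm above the counter: yellow-green tube 66 mm long, 17 mm in diameter, in an aluminium mount, lying along the line from the rear foot to the left screw, (-0.774, +0.633) in the balance's x, y. Two black lines across it, 22 mm apart inside, mark its middle.
- vial_right (a point): Centre of the right tube vial, the same, lying along the line from the rear foot to the right screw, (-0.774, -0.633) in the balance's x, y.
- bubble_left (a point): Centre of the pale bubble, 16 mm long, in the left vial. It moves along the tube at once as the left screw is turned, and lies between the lines when less than 3 mm from the vial's centre.
- bubble_right (a point): Centre of the bubble in the right vial, the same, for the right screw.
- pan (a point): Centre of the top face of the round steel pan, 156 mm in diameter, 64 mm above the counter.
- power (a joint): Power toggle of the balance, rad: 0 off (lever leans 26 degrees to the front, the balance's -x), 0.9 on (leans 26 degrees to the back). A spring detent snaps it to either end past the middle; about 3 N at the tip. It hinges about the balance's y axis at 56 mm above the counter, between the vials at balance x -50, y 0.
- power_tip (a point): Tip of the power toggle's black paddle lever (55 mm from its hinge, paddle 26 mm wide, 12 mm thick, 22 mm tall); 105 mm above the counter when off.
- tray: The wooden kit tray, fixed, 210 mm (x) by 300 mm (y) by 20 mm high, with five grey-lined nests 8 mm deep, in order from its +y side: large scoop, brush, small scoop (all long in the tray's x), then the two round wells. Origin under its centre, z up.
- nest_scoop_l (a point): Centre of the floor (12 mm above the counter) of the large scoop's nest, 182 by 78 mm.
- nest_brush (a point): Centre of the floor of the brush's nest, 182 by 47 mm.
- nest_scoop_s (a point): Centre of the floor of the small scoop's nest, 140 by 56 mm.
- nest_weight_l (a point): Centre of the floor of the large weight's round well, 68 mm in diameter, at the tray's +x side.
- nest_weight_s (a point): Centre of the floor of the small weight's round well, 54 mm in diameter, at the tray's -x side.
- scoop_l: Large steel herb scoop, 170 mm long (x), 66 mm wide, open box bowl 108 mm long and 34 mm tall at +x, black handle 62 mm long at -x, 16 mm wide, from 16 to 32 mm above its underside. 160 g. Origin under the middle of its whole length. May lie on the pan at the start. Either way round in its nest will do. None when absent.
- scoop_s: Small steel herb scoop, 128 mm long (x), 48 mm wide, bowl 76 mm long and 33 mm tall at +x, black handle 52 mm long at -x, 16 mm wide, from 16 to 32 mm above its underside. 90 g. Origin under the middle of its length. Either way round in its nest will do. None when absent.
- brush: Pan brush, 170 mm long (x): wooden back 22 mm wide from 18 to 34 mm above its underside, over its whole length; black bristle block 38 mm wide and 18 mm tall beneath the front (+x) 125 mm. 90 g. Origin under the middle of its length. Either way round in its nest will do. None when absent.
- weight_l: 500 g brass weight: disc 60 mm in diameter, 20 mm tall, with a grip knob 20 mm in diameter on top up to 48 mm. Origin under its centre. None when absent.
- weight_s: 200 g brass weight: disc 46 mm in diameter, 13 mm tall, with a grip knob 18 mm in diameter up to 41 mm. Origin under its centre. None when absent.
- pill_bottle: Bystander: white plastic jar with yellow cap, 54 mm in diameter, 95 mm tall. Leave alone.
- tincture: Bystander: amber bottle, 52 mm in diameter, 120 mm tall. Leave alone.
- jar_cap: Bystander: yellow jar cap lying on the counter, 68 mm in diameter, 16 mm tall. Leave alone.
Mind the look-alikes: they are no part of the job. Leave any blue look-alike of the weight_s alone. What is shaped like the weight_l but green is not meant.

How it is judged:
On the way, in this order (a step that is already met when the one before it is completed fails the run):
1. with no kit piece on the pan and the power still off, both bubbles are between their lines (horizontal distance between bubble_left and vial_left below 0.003 m and horizontal distance between bubble_right and vial_right below 0.003 m and value of joint power below 0.2 rad and horizontal distance between each of scoop_l, scoop_s, brush, weight_l, weight_s and pan above 0.11 m), for 0.3 s.
2. the power switch is flipped on (value of joint power above 0.75 rad), for 0.2 s.
At the end, for the whole second after the job is handed in: Each bubble's centre is within 3 mm of its vial's centre (bubble between the lines), the power toggle is on (above 0.75 rad), and every kit piece present lies flat in its own nest of the tray (centre within 12 mm of the nest's, underside within 4 mm of its floor), at rest (horizontal distance between bubble_left and vial_left below 0.003 m and horizontal distance between bubble_right and vial_right below 0.003 m and value of joint power above 0.75 rad and horizontal distance between scoop_l and nest_scoop_l below 0.012 m and z of scoop_l in the frame of nest_scoop_l below 0.004 m and angle between each of scoop_l, scoop_s, brush, weight_l, weight_s's own z axis and vertical below 0.1 rad and linear speed of each of scoop_l, scoop_s, brush, weight_l, weight_s below 0.02 m/s and horizontal distance between scoop_s and nest_scoop_s below 0.012 m and z of scoop_s in the frame of nest_scoop_s below 0.004 m and horizontal distance between brush and nest_brush below 0.012 m and z of brush in the frame of nest_brush below 0.004 m and horizontal distance between weight_l and nest_weight_l below 0.012 m and z of weight_l in the frame of nest_weight_l below 0.004 m and horizontal distance between weight_s and nest_weight_s below 0.012 m and z of weight_s in the frame of nest_weight_s below 0.004 m); the robot touches nothing.
It fails at once if a bystander (bottle or jar cap) is pushed more than 50 mm from its place (distance of any of pill_bottle, tincture, jar_cap from where it was at the start of the episode above 0.05 m).
Of scoop_l, scoop_s, brush, weight_l, weight_s only 3 to 5 are there at a start; the rules pass over those that are not, and their reading is None.
At some moment in a run one of brush, scoop_s, weight_l, weight_s may be knocked a few centimetres aside while the robot is not near it.
It also fails if it takes over 210 s, if anything falls off the work surface, if the arm or the gripper's body presses on something with over 40 N, if the wrist force passes 120 N, or if a joint passes its speed limit or range.

## Working session

There is one attempt and no reset: what is moved stays moved. The work goes in short steps, Python scripts to look and compute and a shell command to move; the robot and the scene stay as the last step left them, time stands still between calls to the robot, and variables do not carry over. Pictures are saved under pics/ and viewed, at most 14 in all, crops included, and the job is handed in when it is done.

```bash
mkdir -p pics; ls
python3 - <<'E'
from bench import bot
import cv2,numpy as np
for n in("top","scene"):
    c=bot.camera(n); cv2.imwrite(f"pics/{n}0.png",c["img"][:,:,::-1]); print(n,c["fx"],c["fy"],c["cx"],c["cy"],np.round(c["extrinsics"],4).tolist())
s=bot.state();print(s)
E
```

```text
pics
top 401.1384507681446 401.1384507681446 319.1122155668361 197.7971423868003 [[-0.0105, -0.9998, -0.0167, 0.001], [-0.9932, 0.0124, -0.1156, 0.5506], [0.1158, 0.0154, -0.9932, 1.062], [0.0, 0.0, 0.0, 1.0]]
scene 390.75458995357695 390.75458995357695 316.59374086827813 203.9532453131092 [[-0.6532, 0.757, 0.0185, 0.3803], [0.5559, 0.4959, -0.6671, -0.2375], [-0.5141, -0.4254, -0.7448, 1.458], [0.0, 0.0, 0.0, 1.0]]
{'time': 0.1, 'qpos': array([ 1.31596243e+00,  4.23790037e-01,  1.63063020e+00,  3.98431086e-05,
        1.08862747e+00, -1.89875294e-02]), 'joint_vel': array([-0.00082504, -0.0016824 , -0.00200618, -0.00107578,  0.00073813,
       -0.00047094]), 'effort': array([ 9.89680011e-04, -5.58425403e+01, -2.82444030e+01,  1.59695051e-04,
        3.02565924e-03, -2.81377328e-05]), 'tool_pos': array([0.14586858, 0.60721028, 0.23060091]), 'tcp_rot': array([-3.69609873e-01, -3.11953850e+00,  2.25647938e-03]), 'contact_force': array([0.04751455, 0.36644752, 0.07621552]), 'ft_torque': array([ 0.02112947, -0.03393718, -0.0331244 ]), 'gripper_force': 0.0, 'gripper_width': 0.9990576542224751}
```

View pics/top0.png

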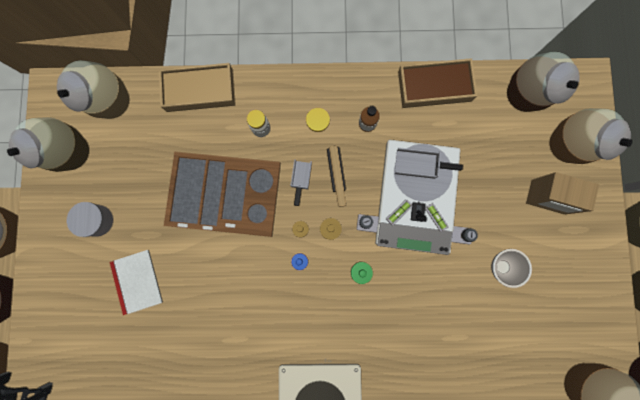

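View pics/scene0.png

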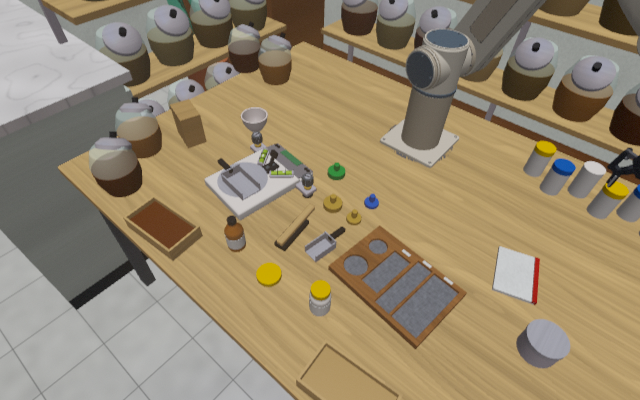

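The top view shows all five pieces: scoop_l on the pan (422,163), scoop_s (300,180), brush (337,177), brass weights at (300,229) and (330,229). The tray is at (222,195). The look-alikes are the blue one (300,261) and the green one (362,273). The brass pair is the one meant, since the others are the named decoys. I'll confirm with enlarged crops.

```bash
cat > h.py <<'E'
from bench import bot
import cv2,numpy as np
from scipy.spatial.transform import Rotation as R
def pix2w(c,u,v,z):
    E=np.array(c["extrinsics"]); d=E[:3,:3].T@np.array([(u-c["cx"])/c["fx"],(v-c["cy"])/c["fy"],1.]); o=-E[:3,:3].T@E[:3,3]
    return o+d*(z-o[2])/d[2]
def w2pix(c,p):
    E=np.array(c["extrinsics"]); q=E[:3,:3]@np.asarray(p,float)+E[:3,3]
    return np.array([q[0]/q[2]*c["fx"]+c["cx"],q[1]/q[2]*c["fy"]+c["cy"]])
def tool():
    s=bot.state(); return np.array(s["tool_pos"]),R.from_rotvec(s["tcp_rot"])
def yawR(a): # tool down, tool y axis (closing line) at world heading a
    y=np.array([np.cos(a),np.sin(a),0]); z=np.array([0,0,-1.]); return R.from_matrix(np.array([np.cross(y,z),y,z]).T)
def delta(p,a=None):
    """shift in the tool's present axes (mm), then the turn left to do (deg, tool axes)"""
    t,r=tool(); print("shift",np.round(r.inv().apply(np.asarray(p)-t)*1e3,1),end=" ")
    if a is not None:
        print("turn", *[np.round((r.inv()*yawR(b)).as_rotvec(degrees=True),1) for b in (a,a+np.pi)],end=" ")
    print("tcp",np.round(t,4))
E
python3 - <<'E'
from h import *
im=cv2.imread("pics/top0.png")
cv2.imwrite("pics/c1.png",cv2.resize(im[135:260,350:485],None,fx=4.6,fy=4.6,interpolation=cv2.INTER_CUBIC))
cv2.imwrite("pics/c2.png",cv2.resize(im[140:280,160:370],None,fx=3.8,fy=3.8,interpolation=cv2.INTER_CUBIC))
E
```

```text
(no output)
```

View pics/c1.png

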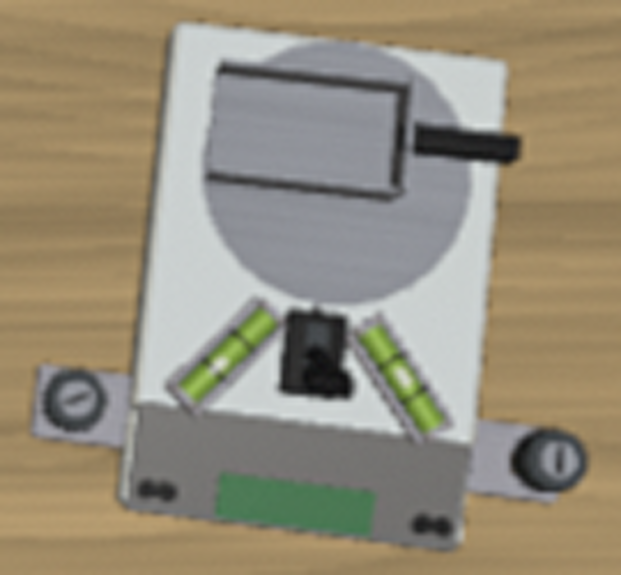

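View pics/c2.png

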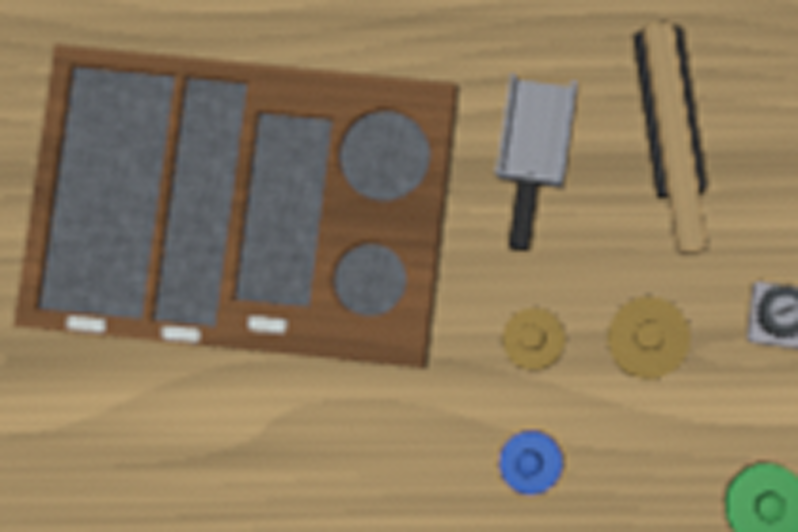

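Run:
```python
from h import *
c=bot.camera("top")
A=lambda X,Y,z:pix2w(c,350+(X+.5)/4.6-.5,135+(Y+.5)/4.6-.5,z)
B=lambda X,Y,z:pix2w(c,160+(X+.5)/3.8-.5,140+(Y+.5)/3.8-.5,z)
kl,kr=A(75,399,.08),A(550,460,.08); print("knobs",kl,kr,np.linalg.norm(kl-kr))
y=(kl-kr)/np.linalg.norm(kl-kr);x=np.array([y[1],-y[0],0]);o=(kl+kr)/2+.095*x;print("bal yaw",np.degrees(np.arctan2(x[1],x[0])),o)
bf=lambda p:np.round([(p-o)@x*1e3,(p-o)@y*1e3],1)
print("pan",A(338,172,.064),bf(A(338,172,.064)))
for n,a in dict(vlA=(188,398),vlB=(272,313),vrA=(362,325),vrB=(438,428),bl=(219,363),br=(404,377),ptip=(328,375)).items(): print(n,bf(A(*a,.054)))
def q(n,P,z,F=B):
    p=[F(*a,z) for a in P]; e=np.linalg.norm(np.diff(p+[p[0]],axis=0),axis=1); print(n,np.round(np.mean(p,0),4),np.round(e*1e3)," dir12 %.1f dir14 %.1f"%tuple(np.degrees(np.arctan2(*(d[1::-1])))for d in(p[1]-p[0],p[3]-p[0])))
q("tray",[(55,46),(458,84),(428,367),(17,325)],.02)
q("nl",[(73,67),(175,75),(143,318),(38,309)],.012)
q("nb",[(187,78),(247,84),(217,325),(155,318)],.012)
q("ns",[(257,113),(332,120),(310,305),(235,298)],.012)
for n,a,z in(("wl_nest",(385,155),.012),("ws_nest",(370,279),.012),("ws",(534,339),.013),("ws knob",(533,337),.041),("wl",(649,337),.02),("wlknob",(649,334),.048),("ss hend",(520,250),.032),("brA",(660,24),.034),("brB",(692,250),.034)):print(n,np.round(B(*a,z),4))
q("ssbowl",[(512,77),(577,83),(563,185),(498,178)],.033)
q("slbowl",[(220,66),(408,88),(398,197),(208,178)],.098,A)
print("sl hend",A(520,148,.096))
t,r=tool();print(t,np.round(r.as_matrix(),3).tolist())
```

```text
knobs [ 0.48223496 -0.12634639  0.08      ] [ 0.44522437 -0.38968787  0.08      ] 0.2659295393677188
bal yaw -8.000076641640387 [ 0.55780511 -0.2712387   0.08      ]
pan [ 0.6123689  -0.28260301  0.064     ] [55.6 -3.7]
vlA [-84.3  66.3]
vlB [-29.3  23.6]
vrA [-29.7 -28.4]
vrB [-83.2 -77.2]
bl [-62.   50.8]
br [-56.5 -55.2]
ptip [-60.9 -11.9]
tray [0.5679 0.2625 0.02  ] [301. 208. 300. 207.]  dir12 -96.3 dir14 174.1
nl [0.5797 0.3621 0.012 ] [ 77. 181.  78. 181.]  dir12 -95.3 dir14 173.6
nb [0.5721 0.2922 0.012 ] [ 45. 179.  46. 179.]  dir12 -96.6 dir14 173.7
ns [0.5652 0.2316 0.012 ] [ 56. 137.  55. 138.]  dir12 -96.2 dir14 174.2
wl_nest [0.6039 0.1572 0.012 ]
ws_nest [0.5125 0.1676 0.012 ]
ws [0.4675 0.048  0.013 ]
ws knob [0.4678 0.047  0.041 ]
wl [ 0.4677 -0.0351  0.02  ]
wlknob [ 0.4687 -0.0348  0.048 ]
ss hend [0.5305 0.0566 0.032 ]
brA [ 0.694  -0.0461  0.034 ]
brB [ 0.5288 -0.0665  0.034 ]
ssbowl [0.6169 0.0435 0.033 ] [47. 75. 47. 75.]  dir12 -96.2 dir14 172.0
slbowl [ 0.6292 -0.2586  0.098 ] [106.  62. 106.  64.]  dir12 -97.7 dir14 172.2
sl hend [ 0.61888998 -0.3766469   0.096     ]
[0.14588917 0.60731989 0.23072869] [[-0.972, 0.234, -0.0], [0.234, 0.972, -0.001], [0.0, -0.001, -1.0]]
```

The crops confirm the brass weights in c2: small at (534,339) with a disc about 46 mm, large at (649,337). The blue (531,462) and green (768,505) ones are the decoys. All measured sizes match the given ones (knobs 266 vs 270 mm, tray 301x208, nests 78/46/56). I'll go for scoop_l's handle first.

```bash
python3 -m creep '[0,0,10.5,0,0,0,1,0,0,10.5,0,0,0,1,0,0,10.5,0,0,0,1,0,0,10.5,0,0,0,1,0,0,10.5,0,0,0,1,0,0,10.5,0,0,0,1,0,0,10.5,0,0,0,1,0,0,10.5,0,0,0,1]'; python3 -c "
from h import *
delta([.6242,-.337,.20],np.radians(-7.7))"
```

```text
time: 1.15
tool_pos: [0.1459, 0.6075, 0.231]
tcp_rot: [2.368, 2.064, -0.001]
contact_force: [-0.2, -0.1, -0.2]
gripper_width: 1.002
gripper_force: 0.0
shift [-870.2  602.9   31.5] turn [-0.   0.  -0.2] [1.000e-01 0.000e+00 1.798e+02] tcp [0.1459 0.6075 0.231 ]
```

```bash
python3 -m creep '[0,0,0,-48,33.5,0,1,0,0,0,-48,33.5,0,1,0,0,0,-48,33.5,0,1,0,0,0,-48,33.5,0,1,0,0,0,-48,33.5,0,1,0,0,0,-48,33.5,0,1,0,0,0,-48,33.5,0,1,0,0,0,-48,33.5,0,1,0,0,0,-48,33.5,0,1,0,0,0,-48,33.5,0,1,0,0,0,-48,33.5,0,1,0,0,0,-48,33.5,0,1,0,0,0,-48,33.5,0,1,0,0,0,-48,33.5,0,1,0,0,0,-48,33.5,0,1,0,0,0,-48,33.5,0,1,0,0,0,-48,33.5,0,1,0,0,0,-48,33.5,0,1,0,0,0,0,0,10,1]'
python3 - <<'E'
from h import *
delta([.6242,-.337,.074],np.radians(-7.7))
c=bot.camera("wrist");cv2.imwrite("pics/w1.png",c["img"][:,:,::-1])
print(c["fx"],w2pix(c,[.6242,-.337,.096]),w2pix(c,[.6189,-.3766,.096]))
c=bot.camera("top");cv2.imwrite("pics/top1.png",c["img"][:,:,::-1])
E
```

```text
time: 3.52
tool_pos: [0.6323, -0.3317, 0.2211]
tcp_rot: [2.363, 2.066, 0.001]
contact_force: [-0.3, -0.2, -0.4]
gripper_width: 1.005
gripper_force: 0.0
shift [ -6.1  -7.6 147.1] turn [0.1 0.1 0. ] [-1.0e-01  2.0e-01 -1.8e+02] tcp [ 0.6323 -0.3317  0.2211]
313.77123975647265 [308.22401729 196.32051626] [308.6449891  237.93215105]
```

View pics/w1.png

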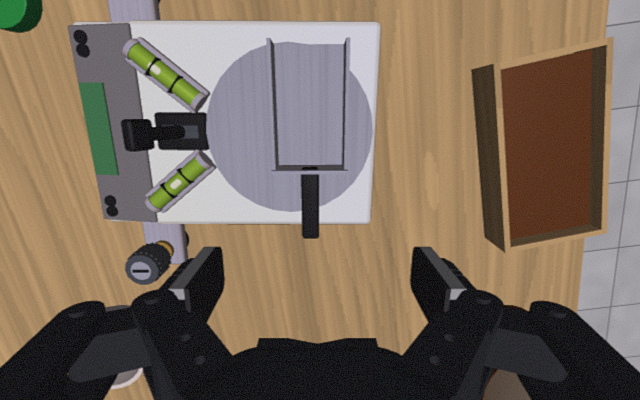

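The wrist view shows the handle centred at column 310 with its end at row 238. I predicted (309,238), so the pose holds to about 1 mm. I'll descend and grip.

```bash
python3 -m creep '[0,0,0,-6,-7.5,47,1,0,0,0,0,0,40,1,0,0,0,0,0,35,1,0,0,0,0,0,25,1,0,0,0,0,0,0,1,0,0,0,0,0,0,-1,0,0,0,0,0,0,-1,0,0,0,0,0,0,-1,0,0,0,0,0,0,-1,0,0,0,0,0,0,-1,0,0,0,0,0,0,-1,0,0,0,0,0,-20,-1,0,0,0,0,0,-30,-1]'; python3 -c "
from h import *
delta([.6242,-.337,.20],np.radians(84))"
```

```text
time: 5.25
tool_pos: [0.6216, -0.3322, 0.1242]
tcp_rot: [-2.36, -2.069, 0.002]
contact_force: [0.9, 0.0, -2.6]
gripper_width: 0.173
gripper_force: 61.2
shift [ -4.3   3.  -75.8] turn [ -0.1  -0.2 -91.5] [-0.2  0.1 88.5] tcp [ 0.6216 -0.3322  0.1242]
```

```bash
python3 -m creep '[0,0,0,0,0,-50,-1,0,0,-10.2,0,0,-25,-1,0,0,-10.2,0,0,-20,-1,0,0,-10.2,0,0,0,-1,0,0,-10.2,0,0,0,-1,0,0,-10.2,0,0,0,-1,0,0,-10.2,0,0,0,-1,0,0,-10.2,0,0,0,-1,0,0,-10.2,0,0,0,-1,0,0,-9.9,0,0,0,-1,0,0,0,0,0,0,-1]'; python3 -c "
from h import *
delta([.6245,.3574,.15],np.radians(84))"
```

```text
time: 6.62
tool_pos: [0.6225, -0.3326, 0.2199]
tcp_rot: [0.167, 3.137, -0.0]
contact_force: [0.5, 0.2, -2.0]
gripper_width: 0.169
gripper_force: 61.2
shift [ 71.4 686.3  69.9] turn [-0.   0.  -0.1] [  0.    0.  179.9] tcp [ 0.6225 -0.3326  0.2199]
```

```bash
python3 -m creep '[0,0,0,6,57,0,-1,0,0,0,6,57,0,-1,0,0,0,6,57,0,-1,0,0,0,6,57,0,-1,0,0,0,6,57,0,-1,0,0,0,6,57,0,-1,0,0,0,6,57,0,-1,0,0,0,6,57,0,-1,0,0,0,6,57,0,-1,0,0,0,6,57,0,-1,0,0,0,6,57,0,-1,0,0,0,6,57,0,-1,0,0,0,0,0,40,-1,0,0,0,0,0,40,-1,0,0,0,0,0,0,-1]'
python3 - <<'E'
from h import *
delta([.6245,.3574,.024],np.radians(84))
c=bot.camera("wrist");cv2.imwrite("pics/w2.png",c["img"][:,:,::-1])
np.save("w2.npy",c,allow_pickle=True)
c=bot.camera("top");im=c["img"][:,:,::-1];cv2.imwrite("pics/t2.png",im)
E
```

```text
time: 8.5
tool_pos: [0.6202, 0.3539, 0.1359]
tcp_rot: [-0.169, -3.131, 0.006]
contact_force: [-0.4, -1.4, -1.1]
gripper_width: 0.174
gripper_force: 61.1
shift [ -4.6   4.4 111.9] turn [-0.2 -0.3 -0.2] [ -0.5   0.4 179.8] tcp [0.6202 0.3539 0.1359]
```

View pics/w2.png

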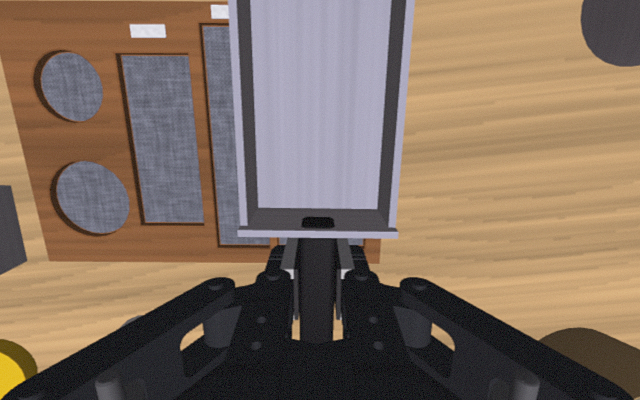

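Run:
```python
from h import *
c=np.load("w2.npy",allow_pickle=True).item(); t,r=tool()
f=lambda u,v,z:np.round(r.inv().apply(pix2w(c,u,v,z)-t)*1e3,1)
for z in(.155,.160):print(f(239,232,z),f(397,232,z))
n=np.array([.5797,.3621,.012]);
for p in ([.5652,.2316,.012],[.6039,.1572,.012],[.5125,.1676,.012]): print(w2pix(c,p))
```

```text
[ 20.1 -34.9 -14.6] [ 20.1  32.8 -14.6]
[ 22.  -33.5 -19.6] [ 22.1  31.4 -19.6]
[167.43060496 143.04617179]
[ 95.69167279 195.88533373]
[75.26485061 86.49153795]
```

```bash
python3 -m creep '[0,0,0,-4.5,5.5,50,-1,0,0,0,0,0,30,-1,0,0,0,0,0,18,-1,0,0,0,0,0,12,-1,0,0,0,0,0,0,-1]'; python3 -c "
from h import *
delta([.6245,.3584,.023],np.radians(84))"
```

```text
time: 9.22
tool_pos: [0.628, 0.3602, 0.0297]
tcp_rot: [0.165, 3.137, 0.0]
contact_force: [-0.3, -0.2, -2.2]
gripper_width: 0.171
gripper_force: 61.2
shift [ 3.3 -2.1  6.7] turn [ 0.  0. -0.] [  0.  -0. 180.] tcp [0.628  0.3602 0.0297]
```

```bash
python3 -m creep '[0,0,0,3.3,-2,3,-1,0,0,0,0,0,4,-1,0,0,0,0,0,0,-1,0,0,0,0,0,0,-1]'
```

```text
time: 9.72
tool_pos: [0.6247, 0.3586, 0.0235]
tcp_rot: [0.165, 3.136, 0.001]
contact_force: [-2.0, -1.3, 6.1]
gripper_width: 0.171
gripper_force: 62.3
```

```bash
python3 -m creep '[0,0,0,0,0,0,-0.3,0,0,0,0,0,0,-0.3,0,0,0,0,0,0,-0.3,0,0,0,0,0,-15,-0.3,0,0,0,0,0,-40,1,0,0,0,0,0,-60,1,0,0,0,0,0,-40,1,0,0,0,0,0,0,1]'; python3 -c "
from h import *
delta([.5642,.0518,.12],np.radians(81.8))"
```

```text
time: 10.72
tool_pos: [0.6267, 0.3598, 0.1833]
tcp_rot: [0.164, 3.13, 0.007]
contact_force: [0.8, 0.1, 0.3]
gripper_width: 1.001
gripper_force: 0.0
shift [  30.4 -313.2   61.5] turn [0.3 0.4 2.2] [  -0.7    0.5 -177.8] tcp [0.6267 0.3598 0.1833]
```

```bash
python3 -m creep '[0,0,0,5,-52,0,1,0,0,0,5,-52,0,1,0,0,0,5,-52,0,1,0,0,0,5,-52,0,1,0,0,0,5,-52,0,1,0,0,0,5,-53,20,1,0,0,2.2,0,0,20,1,0,0,0,0,0,0,1]'
python3 - <<'E'
from h import *
delta([.5642,.0518,.012],np.radians(81.8))
c=bot.camera("wrist");cv2.imwrite("pics/w3.png",c["img"][:,:,::-1])
np.save("w3.npy",c,allow_pickle=True)
print(w2pix(c,[.5305,.0566,.032]),w2pix(c,[.5642,.0518,.032]))
E
```

```text
time: 11.72
tool_pos: [0.5601, 0.0496, 0.1359]
tcp_rot: [-0.226, -3.13, 0.001]
contact_force: [0.6, -0.4, 0.4]
gripper_width: 1.005
gripper_force: 0.0
shift [ -4.2   2.9 123.8] turn [-0.  -0.2 -0.1] [-3.000e-01  1.000e-01  1.799e+02] tcp [0.5601 0.0496 0.1359]
[320.37521984 159.2654231 ] [320.41552795 200.43995993]
```

View pics/w3.png

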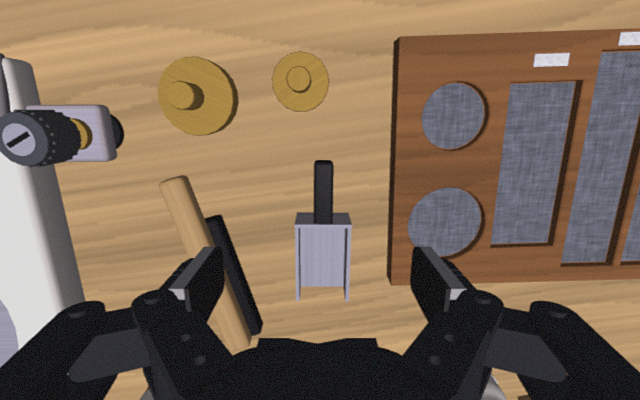

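```bash
python3 -m creep '[0,0,0,-5.5,5,50,1,0,0,0,0,0,35,1,0,0,0,0,0,25,1,0,0,0,0,0,14,1,0,0,0,0,0,0,-1,0,0,0,0,0,0,-1,0,0,0,0,0,0,-1,0,0,0,0,0,0,-1,0,0,0,0,0,0,-1,0,0,0,0,0,0,-1]'
python3 - <<'E'
from h import *
delta([.5354,.2347,.12],np.radians(84))
c=np.load("w3.npy",allow_pickle=True).item()
for n,p in dict(ws=[.4678,.047,.041],wl=[.4687,-.0348,.048],brB=[.5288,-.0665,.034],kl=[.4822,-.1263,.08],wln=[.6039,.1572,.012],wsn=[.5125,.1676,.012]).items():print(n,w2pix(c,p))
E
```

```text
time: 13.02
tool_pos: [0.5684, 0.0544, 0.0143]
tcp_rot: [0.225, 3.132, 0.0]
contact_force: [-1.0, 0.1, 6.2]
gripper_width: 0.167
gripper_force: 60.5
shift [  58.3  173.7 -105.7] turn [ 0.   0.1 -2.2] [ 1.000e-01 -0.000e+00  1.778e+02] tcp [0.5684 0.0544 0.0143]
ws [294.80257417  76.74882554]
wl [179.95631674  94.95253073]
brB [168.31622839 179.65881491]
kl [ 22.86197092 136.8045984 ]
wln [441.67854088 219.91758692]
wsn [449.8061262  114.91155475]
```

```bash
python3 -m creep '[0,0,0,0,0,-20,-1,0,0,0,0,0,-50,-1,0,0,-2.2,0,0,-40,-1,0,0,0,18.3,58,0,-1,0,0,0,18.3,58,0,-1,0,0,0,18.3,58,0,-1,0,0,0,0,0,0,-1,0,0,0,0,0,0,-1]'
python3 - <<'E'
from h import *
delta([.5379,.2355,.026],np.radians(84))
c=bot.camera("wrist");cv2.imwrite("pics/w4.png",c["img"][:,:,::-1])
np.save("w4.npy",c,allow_pickle=True)
t,r=tool(); print(w2pix(c,t+r.apply([-.015,-.024,-.023])),w2pix(c,t+r.apply([-.015,.024,-.023])))
for p in ([.5652,.2316,.012],[.6039,.1572,.012],[.5125,.1676,.012]): print(w2pix(c,p))
E
```

```text
time: 14.02
tool_pos: [0.5313, 0.2333, 0.1241]
tcp_rot: [0.163, 3.137, -0.0]
contact_force: [0.7, 0.6, -0.7]
gripper_width: 0.168
gripper_force: 59.6
shift [-6.3  2.9 98.1] turn [-0.   0.   0.1] [  -0.    -0.  -179.9] tcp [0.5313 0.2333 0.1241]
[261.3877267  303.72096341] [369.41310959 303.7430723 ]
[319.15563644 230.4409264 ]
[242.55560721 277.76606621]
[236.45962907 179.28979168]
```

View pics/w4.png

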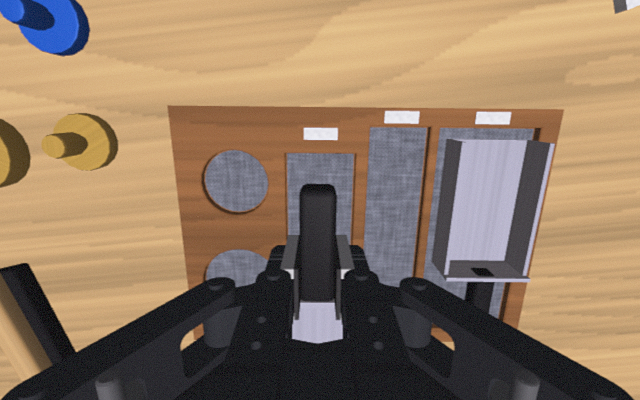

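Run:
```python
from h import *
c=np.load("w4.npy",allow_pickle=True).item(); t,r=tool()
for h in(.016,.02,.024):print(np.round(r.inv().apply(pix2w(c,318,186,t[2]+h)-t)*1e3,1))
p=np.array([.5652,.2316,.012]);d=np.array([np.cos(np.radians(-6)),np.sin(np.radians(-6)),0]);e=np.array([-d[1],d[0],0])
print(w2pix(c,p-.07*d-.028*e),w2pix(c,p-.07*d+.028*e))
```

```text
[ 37.1   1.1 -16. ]
[ 38.    1.1 -20. ]
[ 39.    1.1 -24. ]
[284.92449153 150.10992142] [353.67509265 150.09495241]
```

```bash
python3 -m creep '[0,0,0,-8.5,1.5,45,-1,0,0,0,0,0,30,-1,0,0,0,0,0,14,-1,0,0,0,0,0,4,-1,0,0,0,0,0,0,-1,0,0,0,0,0,0,-1]'; python3 -c "
from h import *
delta([.5401,.234,.0265],np.radians(84))"
```

```text
time: 14.82
tool_pos: [0.5407, 0.2338, 0.0311]
tcp_rot: [0.165, 3.136, 0.001]
contact_force: [0.0, -0.2, -1.4]
gripper_width: 0.169
gripper_force: 59.7
shift [0.6 0.1 4.6] turn [ 0.   0.1 -0. ] [ 1.0e-01 -1.0e-01  1.8e+02] tcp [0.5407 0.2338 0.0311]
```

```bash
python3 -m creep '[0,0,0,0,0,4,-1,0,0,0,0,0,0,-1,0,0,0,0,0,0,-0.4,0,0,0,0,0,0,-0.4,0,0,0,0,0,0,-0.4,0,0,0,0,0,-20,-0.2,0,0,0,0,0,-60,0,0,0,0,0,0,-30,0,0,0,0,0,0,0,0]'
python3 - <<'E'
from h import *
delta([.4678,.0475,.12],np.radians(84))
c=bot.camera("wrist");cv2.imwrite("pics/w5.png",c["img"][:,:,::-1])
np.save("w5.npy",c,allow_pickle=True)
c=bot.camera("top");im=c["img"][:,:,::-1];cv2.imwrite("pics/t5.png",cv2.resize(im[130:280,150:480],None,fx=2.4,fy=2.4,interpolation=cv2.INTER_CUBIC))
E
```

```text
time: 15.95
tool_pos: [0.5421, 0.2347, 0.1405]
tcp_rot: [0.164, 3.131, 0.005]
contact_force: [-0.2, -0.4, -0.5]
gripper_width: 0.497
gripper_force: 0.0
shift [  54.4 -194.1   19.5] turn [ 0.2  0.3 -0. ] [  0.5  -0.3 180. ] tcp [0.5421 0.2347 0.1405]
```

View pics/w5.png

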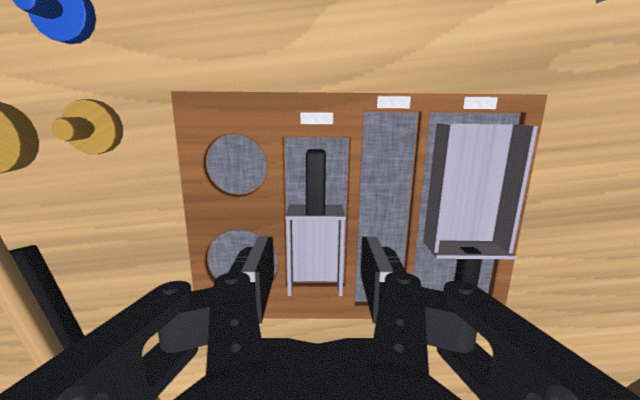

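```bash
python3 -m creep '[0,0,0,13.6,-48.5,0,0,0,0,0,13.6,-48.5,0,0,0,0,0,13.6,-48.5,0,0,0,0,0,13.6,-48.5,0,0,0,0,0,0,0,10,0,0,0,0,0,0,0,0]'
python3 - <<'E'
from h import *
delta([.4678,.0475,.018])
c=bot.camera("wrist");np.save("w6.npy",c,allow_pickle=True)
im=c["img"];hsv=cv2.cvtColor(im,cv2.COLOR_RGB2HSV)
p=w2pix(c,[.4678,.0475,.013]);k=w2pix(c,[.4678,.0475,.041]);print("pred disc",p,"knob",k)
x,y=int(p[0])-80,max(int(p[1])-80,0)
cv2.imwrite("pics/w6.png",cv2.resize(im[y:y+160,x:x+160,::-1],None,fx=3,fy=3));print(x,y)
E
```

```text
time: 16.8
tool_pos: [0.4649, 0.0466, 0.1251]
tcp_rot: [-0.166, -3.135, 0.0]
contact_force: [-0.8, -0.5, 0.6]
gripper_width: 0.501
gripper_force: 0.0
shift [ -3.1   1.2 107.1] tcp [0.4649 0.0466 0.1251]
pred disc [318.39099155 196.50484057] knob [318.54286521 206.18129246]
238 116
```

View pics/w6.png

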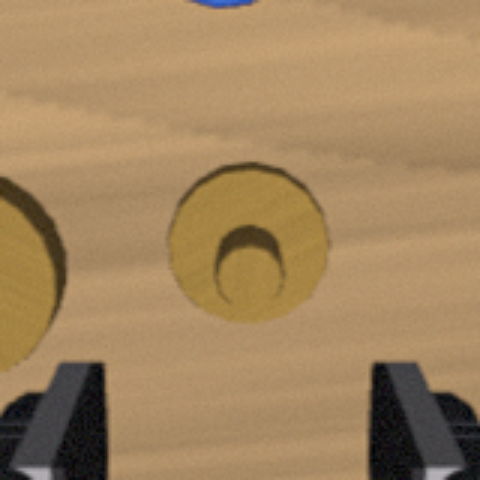

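```bash
python3 -m creep '[0,0,0,-4,3,40,0,0,0,0,0,0,35,0,0,0,0,0,0,20,0,0,0,0,0,0,11,0,0,0,0,0,0,0,0,0,0,0,0,0,0,-1,0,0,0,0,0,0,-1,0,0,0,0,0,0,-1,0,0,0,0,0,0,-1]'; python3 -c "
from h import *
delta([.5125,.1676,.10],np.radians(84))"
```

```text
time: 17.98
tool_pos: [0.4706, 0.0493, 0.0213]
tcp_rot: [0.165, 3.135, 0.001]
contact_force: [-0.1, 1.8, 7.3]
gripper_width: 0.183
gripper_force: 58.7
shift [-29.4 122.  -78.6] turn [ 0.   0.1 -0. ] [  0.2  -0.  180. ] tcp [0.4706 0.0493 0.0213]
```

```bash
python3 -m creep '[0,0,0,0,0,-30,-1,0,0,0,0,0,-50,-1,0,0,0,-10.3,41,0,-1,0,0,0,-10.3,41,0,-1,0,0,0,-10.3,41,0,-1,0,0,0,0,0,30,-1,0,0,0,0,0,20,-1,0,0,0,0,0,0,-1]'; python3 -c "
from h import *
delta([.514,.168,.0345],np.radians(84))"
```

```text
time: 18.98
tool_pos: [0.5121, 0.1679, 0.0492]
tcp_rot: [-0.164, -3.134, 0.002]
contact_force: [-0.0, 0.8, -1.8]
gripper_width: 0.181
gripper_force: 59.0
shift [-1.9  0.3 14.7] turn [-0.1 -0.2 -0. ] [-3.0e-01  1.0e-01  1.8e+02] tcp [0.5121 0.1679 0.0492]
```

```bash
python3 -m creep '[0,0,0,-2,0.3,8,-1,0,0,0,0,0,5,-1,0,0,0,0,0,0,-1,0,0,0,0,0,0,-1]'
```

```text
time: 19.48
tool_pos: [0.5157, 0.1683, 0.0376]
tcp_rot: [0.165, 3.137, 0.0]
contact_force: [0.3, -0.1, -1.8]
gripper_width: 0.187
gripper_force: 59.0
```

```bash
python3 -m creep '[0,0,0,1.5,0,3,-1,0,0,0,0,0,0,-1,0,0,0,0,0,0,-0.3,0,0,0,0,0,0,-0.3,0,0,0,0,0,0,-0.2,0,0,0,0,0,-30,0,0,0,0,0,0,-60,0,0,0,0,0,0,0,0]'
python3 - <<'E'
from h import *
delta([.469,-.0348,.12],np.radians(84))
c=bot.camera("wrist");im=c["img"]
hsv=cv2.cvtColor(im,cv2.COLOR_RGB2HSV)
p=w2pix(c,[.5125,.1676,.025]);print(p, w2pix(c,[.469,-.0348,.02]))
x,y=int(p[0])-80,max(int(p[1])-80,0)
E
```

```text
time: 20.48
tool_pos: [0.5171, 0.1695, 0.1285]
tcp_rot: [0.164, 3.129, 0.005]
contact_force: [1.1, 0.4, -0.2]
gripper_width: 0.499
gripper_force: 0.0
shift [  26.5 -208.3    7.6] turn [ 0.2  0.5 -0. ] [  0.7  -0.3 180. ] tcp [0.5171 0.1695 0.1285]
[313.62217113 189.48086265] [ 58.99486369 161.97535111]
```

```bash
cat >> h.py <<'E'
def circ(c,p,rmm,win=75):
    """Hough circle of radius rmm (m) near predicted world point p; prints pixel and world centre at p's height"""
    u=w2pix(c,p); r=np.linalg.norm(w2pix(c,np.add(p,[rmm,0,0]))-u)
    x,y=max(int(u[0])-win,0),max(int(u[1])-win,0)
    g=cv2.cvtColor(c["img"][y:y+2*win,x:x+2*win],cv2.COLOR_RGB2HSV)[:,:,1]
    h=cv2.HoughCircles(g,cv2.HOUGH_GRADIENT,1,20,param1=80,param2=12,minRadius=int(r*.88),maxRadius=int(r*1.12)+1)
    if h is None: print("none"); return
    for k in h[0][:3]:
        q=k[:2]+[x,y]; print("pred",np.round(u,1),"found",np.round(q,1),"r",k[2],"exp",round(r,1),np.round(pix2w(c,*q,p[2]),4))
E
python3 -m creep '[0,0,0,6.6,-52,0,0,0,0,0,6.6,-52,0,0,0,0,0,6.6,-52,0,0,0,0,0,6.6,-52,0,0,0,0,0,0,0,0,0,0,0,0,0,0,0,0]'
python3 - <<'E'
from h import *
delta([.469,-.0348,.023])
c=bot.camera("wrist");circ(c,[.469,-.0348,.02],.03)
circ(c,[.469,-.0348,.048],.01,40)
cv2.imwrite("pics/w7.png",c["img"][:,:,::-1])
E
```

```text
time: 21.28
tool_pos: [0.4656, -0.0355, 0.1236]
tcp_rot: [-0.166, -3.136, -0.0]
contact_force: [-1.1, 0.0, 0.1]
gripper_width: 0.501
gripper_force: 0.0
shift [ -3.4   1.  100.6] tcp [ 0.4656 -0.0355  0.1236]
pred [318.2 199.8] found [318.5 196.5] r 36.0 exp 34.0 [ 0.4663 -0.0343  0.02  ]
none
```

```bash
python3 -m creep '[0,0,0,-2,1.5,40,0,0,0,0,0,0,35,0,0,0,0,0,0,15,0,0,0,0,0,0,8,0,0,0,0,0,0,0,0,0,0,0,0,0,0,-1,0,0,0,0,0,0,-1,0,0,0,0,0,0,-1,0,0,0,0,0,0,-1]'; python3 -c "
from h import *
delta([.6039,.1572,.11],np.radians(84))"
```

```text
time: 22.45
tool_pos: [0.4688, -0.0344, 0.0274]
tcp_rot: [0.165, 3.135, -0.0]
contact_force: [0.0, 0.1, 6.3]
gripper_width: 0.21
gripper_force: 58.5
shift [-114.4  204.7  -82.4] turn [-0.   0.1 -0. ] [  0.2   0.  180. ] tcp [ 0.4688 -0.0344  0.0274]
```

```bash
python3 -m creep '[0,0,0,0,0,-30,-1,0,0,0,0,0,-50,-1,0,0,0,-22.8,41,0,-1,0,0,0,-22.8,41,0,-1,0,0,0,-22.8,41,0,-1,0,0,0,-22.8,41,0,-1,0,0,0,-22.8,41,0,-1,0,0,0,0,0,30,-1,0,0,0,0,0,20,-1,0,0,0,0,0,0,-1,0,0,0,0,0,0,-1]'; python3 -c "
from h import *
delta([.6042,.1574,.042],np.radians(84))"
```

```text
time: 23.82
tool_pos: [0.6031, 0.1571, 0.0568]
tcp_rot: [0.166, 3.137, 0.0]
contact_force: [0.2, -0.3, -4.6]
gripper_width: 0.21
gripper_force: 59.7
shift [-1.1  0.4 14.8] turn [ 0.   0.  -0.1] [  0.   -0.  179.9] tcp [0.6031 0.1571 0.0568]
```

```bash
python3 -m creep '[0,0,0,-1,0.5,10,-1,0,0,0,0,0,6.5,-1,0,0,0,0,0,0,-1,0,0,0,0,0,0,-0.3,0,0,0,0,0,0,-0.2,0,0,0,0,0,0,-0.2,0,0,0,0,0,-30,0,0,0,0,0,0,-70,0,0,0,-10,0,0,0,0,0,0,-3,0,0,0,0,0,0,0,0,0,0,0]'
python3 - <<'E'
from h import *
delta([.6114,-.0563,.12],np.radians(97))
E
```

```text
time: 25.2
tool_pos: [0.6041, 0.1581, 0.1327]
tcp_rot: [-0.191, 3.135, 0.0]
contact_force: [-0.4, -0.9, -0.3]
gripper_width: 0.497
gripper_force: 0.0
shift [  18.7 -213.7   12.7] turn [ 0.  0. -0.] [ 1.0e-01 -0.0e+00  1.8e+02] tcp [0.6041 0.1581 0.1327]
```

```bash
python3 -m creep '[0,0,0,4.6,-53.5,0,0,0,0,0,4.6,-53.5,0,0,0,0,0,4.6,-53.5,0,0,0,0,0,4.6,-53.5,0,0,0,0,0,0,0,0,0.3,0,0,0,0,0,0,0.3]'
python3 - <<'E'
from h import *
delta([.6114,-.0563,.022],np.radians(97))
c=bot.camera("wrist");cv2.imwrite("pics/w8.png",c["img"][:,:,::-1]);np.save("w8.npy",c,allow_pickle=True)
print(w2pix(c,[.6114,-.0563,.034]),w2pix(c,[.5288,-.0665,.034]))
c=bot.camera("top");cv2.imwrite("pics/t8.png",c["img"][:,:,::-1])
E
```

```text
time: 25.95
tool_pos: [0.6116, -0.0565, 0.1321]
tcp_rot: [0.189, -3.135, -0.001]
contact_force: [0.0, -0.2, 0.5]
gripper_width: 0.652
gripper_force: 0.0
shift [  0.2   0.2 110.1] turn [ 0.  -0.  -0.1] [ -0.   -0.  179.9] tcp [ 0.6116 -0.0565  0.1321]
[317.2393725  197.26198203] [316.86505414  87.61602283]
```

View pics/w8.png

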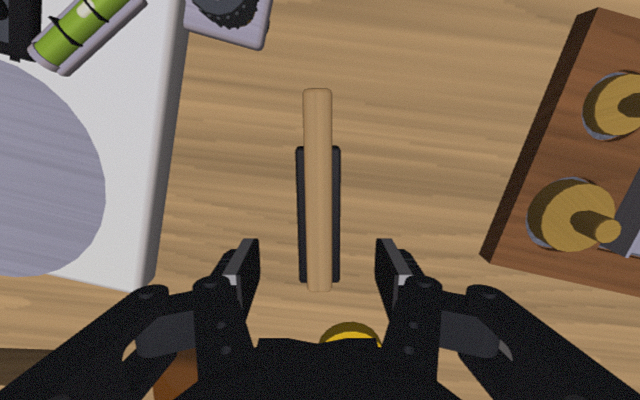

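The brush back runs from (317,88) to (319,290), as predicted, and both weights are in their wells. I'll grip the brush.

```bash
python3 -m creep '[0,0,0,0,0.8,45,0.3,0,0,0,0,0,40,0.3,0,0,0,0,0,17,0.3,0,0,0,0,0,8,0.3,0,0,0,0,0,0,0.3,0,0,0,0,0,0,-1,0,0,0,0,0,0,-1,0,0,0,0,0,0,-1,0,0,0,0,0,0,-1,0,0,0,0,0,0,-1,0,0,0,0,0,-20,-1,0,0,6.5,0,0,-50,-1,0,0,6.5,0,0,-30,-1,0,0,0,0,0,0,-1]'; python3 -c "
from h import *
delta([.5721,.2922,.12],np.radians(84))"
```

```text
time: 27.8
tool_pos: [0.6138, -0.0561, 0.1263]
tcp_rot: [0.164, 3.131, -0.001]
contact_force: [-0.4, 0.2, -0.6]
gripper_width: 0.241
gripper_force: 59.1
shift [ 78.  342.    5.7] turn [-0.   0.4 -0. ] [  0.6   0.  180. ] tcp [ 0.6138 -0.0561  0.1263]
```

```bash
python3 -m creep '[0,0,0,12.6,57,0,-1,0,0,0,12.6,57,0,-1,0,0,0,12.6,57,0,-1,0,0,0,12.6,57,0,-1,0,0,0,12.6,57,0,-1,0,0,0,12.5,57,0,-1,0,0,0,0,0,0,-1,0,0,0,0,0,0,-1]'
python3 - <<'E'
from h import *
delta([.5746,.292,.037],np.radians(84))
c=bot.camera("wrist");cv2.imwrite("pics/w9.png",c["img"][:,:,::-1]);np.save("w9.npy",c,allow_pickle=True)
t,r=tool()
print("brush tail pred",w2pix(c,t+r.apply([.0875,0,-.012])))
p=np.array([.5721,.2922,.020]);d=np.array([np.cos(np.radians(-6)),np.sin(np.radians(-6)),0]);e=np.array([-d[1],d[0],0])
print("nest lip",w2pix(c,p-.091*d-.0235*e),w2pix(c,p-.091*d+.0235*e))
E
```

```text
time: 28.8
tool_pos: [0.5716, 0.2918, 0.1215]
tcp_rot: [-0.162, -3.136, 0.002]
contact_force: [0.3, -0.8, 0.3]
gripper_width: 0.236
gripper_force: 59.2
shift [-3.1  0.6 84.5] turn [-0.1 -0.1  0.1] [ 1.000e-01 -1.000e-01 -1.799e+02] tcp [0.5716 0.2918 0.1215]
brush tail pred [315.42537906  58.10709901]
nest lip [285.90496018  77.9247797 ] [349.76348472  77.96093841]
```

View pics/w9.png

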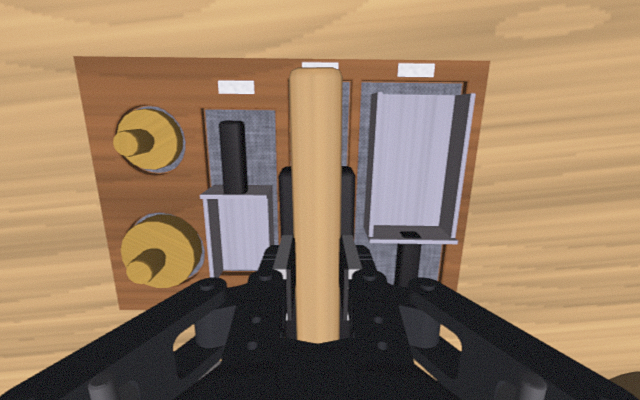

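```bash
python3 -m creep '[0,0,0,-1,0.5,45,-1,0,0,0,0,0,30,-1,0,0,0,0,0,0,-1,0,0,0,0,0,0,-1]'; python3 -c "
from h import *
delta([.5725,.2922,.036],np.radians(84))"
```

```text
time: 29.35
tool_pos: [0.5744, 0.2919, 0.0483]
tcp_rot: [0.166, 3.136, 0.001]
contact_force: [0.6, 0.5, -1.3]
gripper_width: 0.238
gripper_force: 59.2
shift [ 1.9  0.1 12.3] turn [ 0.   0.  -0.1] [ 1.000e-01 -0.000e+00  1.799e+02] tcp [0.5744 0.2919 0.0483]
```

```bash
python3 -m creep '[0,0,0,2,0,6,-1,0,0,0,0,0,6,-1,0,0,0,0,0,0,-1,0,0,0,0,0,0,-1]'
```

```text
time: 29.85
tool_pos: [0.5719, 0.2931, 0.0358]
tcp_rot: [0.164, 3.136, 0.001]
contact_force: [1.0, -0.2, 1.9]
gripper_width: 0.234
gripper_force: 59.6
```

```bash
python3 -m creep '[0,0,0,0,0,1,-0.1,0,0,0,0,0,0,-0.1,0,0,0,0,0,0,-0.1,0,0,0,0,0,-30,0,0,0,0,0,0,-60,0,0,0,0,0,0,-50,1,0,0,0,0,0,0,1]'
python3 - <<'E'
from h import *
a=np.radians
delta([.4822,-.1263,.20],a(84))
c=bot.camera("wrist");a_=c["img"][:,:,::-1]
c=bot.camera("top");b=cv2.resize(c["img"][130:260,150:380,::-1],(640,362),interpolation=cv2.INTER_CUBIC)
cv2.imwrite("pics/w10.png",cv2.resize(np.vstack([a_[:230],b]),None,fx=.95,fy=.95))
E
```

```text
time: 30.72
tool_pos: [0.5741, 0.2941, 0.1792]
tcp_rot: [0.164, 3.13, 0.007]
contact_force: [0.0, 0.5, -0.5]
gripper_width: 0.902
gripper_force: 0.0
shift [  47.2 -427.6  -23.1] turn [ 0.3  0.4 -0. ] [  0.7  -0.4 180. ] tcp [0.5741 0.2941 0.1792]
```

View pics/w10.png

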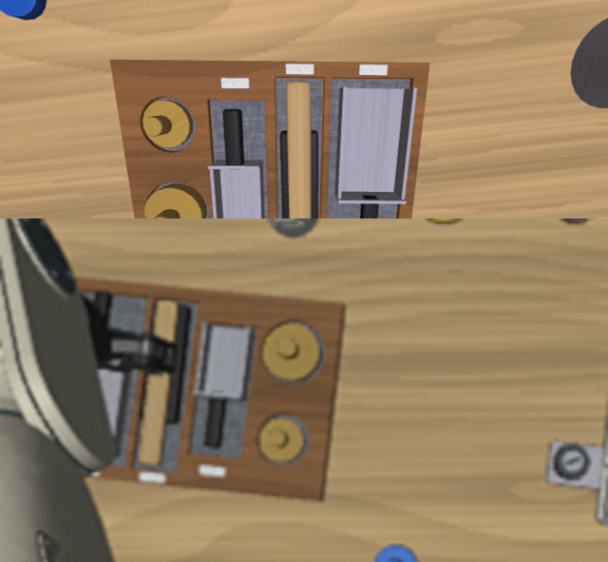

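All five pieces sit in their nests (bottom half: brush, small scoop, weights; top half: scoop_l at 375,145). Next I'll measure the bubbles from a wrist view over the vials.

```bash
python3 -m creep '[0,0,0,0,-60,-15,1,0,0,0,0,-60,-15,1,0,0,0,0,-60,0,1,0,0,0,0,-60,0,1,0,0,0,0,-60,0,1,0,0,0,0,-60,0,1,0,0,0,0,-60,0,1,0,0,0,0,-60,0,1,0,0,0,0,-60,0,1,0,0,0,0,0,0,1,0,0,0,0,0,0,1]'
python3 - <<'E'
from h import *
t,r=tool();c=bot.camera("wrist");E=np.array(c["extrinsics"]);o=-E[:3,:3].T@E[:3,3]
print("cam in tool",r.inv().apply(o-t),"fwd",r.inv().apply(E[2,:3]),"vial mid pix",[w2pix(c,[.5578-.0565-.049*s*np.sin(np.radians(-8)),-.2712+.0565*.14+.049*s,.054]) for s in(-1,1)], "tcp",t)
cv2.imwrite("pics/w11.png",c["img"][:,:,::-1]);np.save("w11.npy",c,allow_pickle=True)
E
```

```text
time: 32.2
tool_pos: [0.5139, -0.2437, 0.2026]
tcp_rot: [-0.166, -3.134, -0.003]
contact_force: [-0.0, 0.1, 0.1]
gripper_width: 1.0
gripper_force: 0.0
cam in tool [ 6.76788616e-02  6.59319297e-05 -1.44455581e-01] fwd [-2.68288117e-01 -3.55413069e-04  9.63338653e-01] vial mid pix [array([242.57451855, 171.4585152 ]), array([346.83180465, 174.64157777])] tcp [ 0.51388153 -0.24368965  0.20264359]
```

```bash
cat >> h.py <<'E'
KL,KR=np.array([.4822,-.1263]),np.array([.4452,-.3897])
BY=(KL-KR)/np.linalg.norm(KL-KR);BX=np.array([BY[1],-BY[0]]);BO=(KL+KR)/2+.095*BX
def strip(c,side,z=.060,n=320,s=.00025):
    """vial strip: columns along the vial towards its screw (0.25 mm/px, centre col n/2), rows across"""
    u=-.774*BX+side*.633*BY; w=np.array([-u[1],u[0]]); m=BO-.0567*BX+side*.0489*BY
    a,b=np.meshgrid((np.arange(n)-n/2)*s,(np.arange(100)-50)*s)
    P=np.stack([m[0]+a*u[0]+b*w[0],m[1]+a*u[1]+b*w[1],np.full_like(a,z)],-1)
    E=np.array(c["extrinsics"]);Q=P@E[:3,:3].T+E[:3,3]
    U=(Q[...,0]/Q[...,2]*c["fx"]+c["cx"]).astype(np.float32);V=(Q[...,1]/Q[...,2]*c["fy"]+c["cy"]).astype(np.float32)
    return cv2.remap(c["img"],U,V,cv2.INTER_CUBIC)
E
python3 - <<'E'
from h import *
c=np.load("w11.npy",allow_pickle=True).item()
S=[strip(c,1),strip(c,-1)]
im=np.vstack([cv2.resize(s,None,fx=2,fy=2) for s in S]); g=cv2.resize(c["img"][80:270,150:470],(640,380))
cv2.imwrite("pics/v1.png",cv2.cvtColor(np.vstack([im[:, :],])if 0 else im,cv2.COLOR_RGB2BGR))
E
```

```text
(no output)
```

View pics/v1.png

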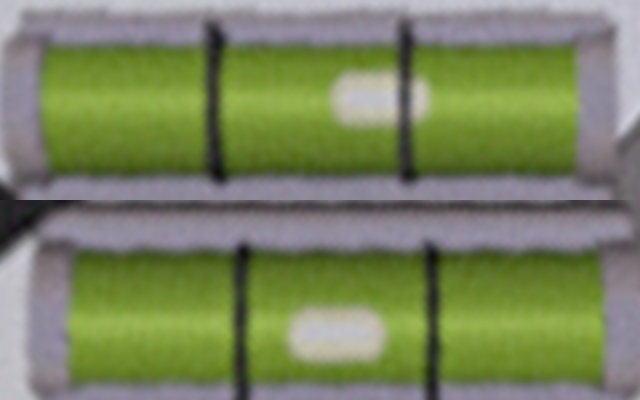

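The rectified strips show the following:
- **Left vial:** lines at 213 and 403, bubble at 381, so it is +8.9 mm towards the screw and needs about 64° counter-clockwise.
- **Right vial:** lines at 241 and 432, bubble at 337, so it is already centred.

I'll go to the left knob.

```bash
python3 -m creep '[0,0,10.5,0,0,0,1,0,0,10.5,0,0,0,1,0,0,10.5,0,0,0,1,0,0,10.5,0,0,0,1,0,0,10.5,0,0,0,1,0,0,10.5,0,0,0,1,0,0,0,0,0,0,1]'
python3 - <<'E'
from h import *
c=np.load("w11.npy",allow_pickle=True).item()
def circg(c,p,rmm,win=60):
    u=w2pix(c,p); r=np.linalg.norm(w2pix(c,np.add(p,[rmm,0,0]))-u); x,y=max(int(u[0])-win,0),max(int(u[1])-win,0)
    g=cv2.cvtColor(c["img"][y:y+2*win,x:x+2*win],cv2.COLOR_RGB2GRAY)
    h=cv2.HoughCircles(cv2.medianBlur(g,3),cv2.HOUGH_GRADIENT,1,10,param1=100,param2=10,minRadius=int(r*.8),maxRadius=int(r*1.1)+1)
    print("pred",u,r)
    for k in (h[0][:4] if h is not None else []): print(k[:2]+[x,y],k[2],pix2w(c,*(k[:2]+[x,y]),p[2]))
circg(c,[.4822,-.1263,.08],.018)
delta([.4825,-.125,.13],np.radians(21))
E
```

```text
time: 33.12
tool_pos: [0.5151, -0.2425, 0.204]
tcp_rot: [-1.774, -2.592, 0.0]
contact_force: [-0.2, 0.1, -0.5]
gripper_width: 1.002
gripper_force: 0.0
pred [451.43474243 139.56334743] 21.16406275200266
[442.5 140.5] 21.2 [ 0.48217878 -0.13378048  0.08      ]
[452.5 139.5] 18.8 [ 0.48224293 -0.12540858  0.08      ]
shift [121.3  12.2  74. ] turn [-0.  -0.   0.2] [ 1.000e-01 -1.000e-01 -1.798e+02] tcp [ 0.5151 -0.2425  0.204 ]
```

```bash
python3 -m creep '[0,0,0,40.3,4,0,1,0,0,0,40.3,4,0,1,0,0,0,40.3,4,0,1,0,0,0,0,0,40,1,0,0,0,0,0,30,1,0,0,0,0,0,0,1,0,0,0,0,0,0,1]'
python3 - <<'E'
from h import *
delta([.4823,-.1252,.056],np.radians(21))
E
```

```text
time: 34.0
tool_pos: [0.4834, -0.1268, 0.1351]
tcp_rot: [1.776, 2.59, 0.0]
contact_force: [0.9, 0.3, -0.6]
gripper_width: 0.996
gripper_force: 0.0
shift [ 2.  -0.5 79.1] turn [0.  0.  0.1] [-0.000e+00  1.000e-01 -1.799e+02] tcp [ 0.4834 -0.1268  0.1351]
```

```bash
python3 -m creep '[0,0,0,2,-0.5,30,1,0,0,0,0,0,25,1,0,0,0,0,0,18,1,0,0,0,0,0,5,1,0,0,0,0,0,0,1,0,0,0,0,0,0,-1,0,0,0,0,0,0,-1,0,0,0,0,0,0,-1,0,0,0,0,0,0,-1,0,0,0,0,0,0,-1]'
python3 - <<'E'
from h import *
delta([.4823,-.1252,.056],np.radians(21))
E
```

```text
time: 35.25
tool_pos: [0.4828, -0.1252, 0.0573]
tcp_rot: [1.779, 2.587, 0.002]
contact_force: [0.6, 3.0, 7.5]
gripper_width: 0.4
gripper_force: 58.9
shift [ 0.2 -0.4  1.3] turn [ 0.1  0.  -0. ] [ 1.0e-01 -2.0e-01  1.8e+02] tcp [ 0.4828 -0.1252  0.0573]
```

```bash
python3 -m creep '[0,0,-9.1,0,0,0,-1,0,0,-9.1,0,0,0,-1,0,0,-9.1,0,0,0,-1,0,0,-9.1,0,0,0,-1,0,0,-9.1,0,0,0,-1,0,0,-9.1,0,0,0,-1,0,0,-9.1,0,0,0,-1,0,0,0,0,0,0,-1,0,0,0,0,0,0,-1]'
python3 - <<'E'
from h import *
delta([.4823,-.1252,.056],np.radians(21))
c=bot.camera("wrist");np.save("w12.npy",c,allow_pickle=True)
for s in(1,-1):
    S=strip(c,s); m=S.astype(int); print(s, w2pix(c,[*(BO-.0567*BX+s*.0489*BY),.06]))
    r=m[40:60].mean(0) ; pale=np.where(r[:,2]>.55*r[:,1])[0]; dark=np.where(r.sum(1)<150)[0]; print("pale",pale.tolist()[::3],"dark",dark.tolist())
E
```

```text
time: 36.38
tool_pos: [0.4816, -0.1263, 0.0568]
tcp_rot: [0.144, 3.138, -0.002]
contact_force: [-2.3, -8.1, 3.8]
gripper_width: 0.4
gripper_force: 59.3
shift [-0.6  1.2  0.8] turn [-0.1  0.1 63.7] [-1.000e-01 -1.000e-01 -1.163e+02] tcp [ 0.4816 -0.1263  0.0568]
1 [152.76960284 314.08769701]
pale [0, 3, 6, 9, 12, 15, 18, 21, 24, 27, 30, 33, 36, 39, 42, 45, 48, 51, 54, 57, 60, 63, 66, 69, 72, 75, 78, 81, 84, 87, 90, 93, 96, 99, 102, 105, 108, 111, 114, 117, 120, 123, 126, 129, 132, 135, 138, 141, 144, 147, 150, 153, 156, 159, 162, 165, 168, 171, 174, 177, 180, 183, 186, 189, 192, 195, 198, 201, 204, 207, 210, 213, 216, 219, 222, 225, 228, 231, 234, 237, 240, 243, 246, 249, 252, 255, 258, 261, 273, 276, 279, 282, 285, 288, 291, 294, 297, 300, 303, 306, 309, 312, 315, 318] dark [0, 1, 2, 3, 4, 5, 6, 7, 8, 9, 10, 11, 12, 13, 14, 15, 16, 17, 18, 19, 20, 21, 22, 23, 24, 25, 26, 27, 28, 29, 30, 31, 32, 33, 34, 35, 36, 37, 38, 39, 40, 41, 42, 43, 44, 45, 46, 47, 48, 49, 50, 51, 52, 53, 54, 55, 56, 57, 58, 59, 60, 61, 62, 63, 64, 65, 66, 67, 68, 69, 70, 71, 72, 73, 74, 75, 76, 77, 78, 79, 80, 
[... 1757 characters left out ...]
 180, 181, 182, 183, 184, 185, 186, 187, 188, 189, 190, 191, 192, 193, 194, 195, 196, 197, 198, 199, 200, 201, 202, 203, 204, 205, 206, 207, 208, 209, 210, 211, 212, 213, 214, 215, 216, 217, 218, 219, 220, 221, 222, 223, 224, 225, 226, 227, 228, 229, 230, 231, 232, 233, 234, 235, 236, 237, 238, 239, 240, 241, 242, 243, 244, 245, 246, 247, 248, 249, 250, 251, 252, 253, 254, 255, 256, 257, 258, 259, 260, 261, 262, 263, 264, 265, 266, 267, 268, 269, 270, 271, 272, 273, 274, 275, 276, 277, 278, 279, 280, 281, 282, 283, 284, 285, 286, 287, 288, 289, 290, 291, 292, 293, 294, 295, 296, 297, 298, 299, 300, 301, 302, 303, 304, 305, 306, 307, 308, 309, 310, 311, 312, 313, 314, 315, 316, 317, 318, 319]
```

```bash
python3 -m creep '[0,0,0,0,0,0,0.2,0,0,0,0,0,0,0.2,0,0,0,0,0,0,0.2,0,0,0,0,0,-40,0.2,0,0,0,0,0,-60,0.2,0,0,0,0,0,-45,0.2,0,0,0,-22,-58,0,0.2,0,0,0,-22,-58,0,0.2,0,0,0,0,0,0,0.2,0,0,0,0,0,0,0.2]'
cat >> h.py <<'E'
def bubble(c,s):
    S=strip(c,s).astype(int); gr=(S[...,1]-S[...,2]>60)
    rows=np.where(gr.sum(1)>120)[0]; r=S[int(rows.mean())-8:int(rows.mean())+9].mean(0)
    cols=np.where(gr[rows].mean(0)>.3)[0]; lo,hi=cols.min(),cols.max(); k=np.arange(len(r)); inn=(k>lo+5)&(k<hi-5)
    B=lambda m:(k[m&inn].tolist())
    d=B(r.sum(1)<.6*np.median(r[inn].sum(1))); p=B(r[:,2]>130)
    print("side",s,"tube",lo,hi,"lines",d,"bubble",p[0] if p else None,p[-1] if p else None, "off_mm", (np.mean([p[0],p[-1]])-np.mean([min(d),max(d)]))*.25 if p and d else None)
E
python3 - <<'E'
from h import *
delta([.514,-.244,.203],np.radians(84))
for c in(np.load("w11.npy",allow_pickle=True).item(),bot.camera("wrist")):
    for s in(1,-1): bubble(c,s)
np.save("w13.npy",c,allow_pickle=True)
E
```

```text
time: 37.67
tool_pos: [0.5141, -0.2446, 0.2008]
tcp_rot: [-0.147, -3.137, -0.001]
contact_force: [-0.4, -1.1, -0.2]
gripper_width: 0.606
gripper_force: 0.0
shift [ 0.2  0.6 -2.2] turn [ 0.  -0.1  0.6] [ 1.000e-01  1.000e-01 -1.794e+02] tcp [ 0.5141 -0.2446  0.2008]
side 1 tube 22 287 lines [104, 105, 106, 107, 108] bubble 168 212 off_mm 21.0
side -1 tube 36 300 lines [118, 119, 120, 121, 122, 214, 215, 216, 217, 218] bubble 148 188 off_mm 0.0
side 1 tube 23 287 lines [105, 106, 107, 108, 201, 202, 203, 204, 205] bubble 132 176 off_mm -0.25
side -1 tube 35 300 lines [118, 119, 120, 121, 122, 214, 215, 216, 217, 218] bubble 147 188 off_mm -0.125
```

Both bubbles are centred by measurement (left −0.25 mm, right −0.1 mm) and the pan is empty. Now the toggle.

```bash
python3 -m creep '[0,0,2.5,0,0,0,-1,0,0,0,0,0,0,-1,0,0,0,0,0,0,-1,0,0,0,0,0,0,-1]'
python3 - <<'E'
from h import *
P=lambda x:[*(BO+x*BX-.002*BY),.086]
delta(P(-.112),np.radians(82)); delta(P(-.052))
E
```

```text
time: 38.22
tool_pos: [0.5147, -0.2445, 0.2014]
tcp_rot: [-0.212, -3.134, -0.0]
contact_force: [0.6, -0.2, 1.6]
gripper_width: 0.003
gripper_force: 0.0
shift [ 65.8 -22.2 115.4] turn [ 0.  -0.   0.2] [   0.     0.  -179.8] tcp [ 0.5147 -0.2445  0.2014]
shift [  5.8 -22.4 115.4] tcp [ 0.5147 -0.2445  0.2014]
```

```bash
python3 -m creep '[0,0,0,33,-11,0,-1,0,0,0,33,-11,0,-1,0,0,0,0,0,50,-1,0,0,0,0,0,40,-1,0,0,0,0,0,22,-1,0,0,0,0,0,0,-1]'
python3 - <<'E'
from h import *
P=lambda x:[*(BO+x*BX-.002*BY),.086]
delta(P(-.112),np.radians(82)); delta(P(-.052))
E
```

```text
time: 38.98
tool_pos: [0.4453, -0.2571, 0.0879]
tcp_rot: [-0.213, -3.131, -0.003]
contact_force: [0.1, 0.0, 1.1]
gripper_width: 0.002
gripper_force: 0.0
shift [-1.4 -0.4  1.9] turn [ 0.1 -0.2  0.2] [ 3.000e-01  1.000e-01 -1.798e+02] tcp [ 0.4453 -0.2571  0.0879]
shift [-61.4  -0.6   1.7] tcp [ 0.4453 -0.2571  0.0879]
```

```bash
python3 -m creep '[0,0,0,-10,0,1,-1,0,0,0,-10,0,0,-1,0,0,0,-10,0,0,-1,0,0,0,-10,0,0,-1,0,0,0,-10,0,0,-1,0,0,0,-10,0,0,-1,0,0,0,0,0,0,-1,0,0,0,0,0,0,-1]'; python3 -m creep '[0,0,0,30,0,0,-1,0,0,0,30,0,0,-1,0,0,0,0,0,-50,-1,0,0,0,0,0,-50,-1,0,0,0,-33,11,-16,-1,0,0,0,-33,11,0,-1,0,0,0,0,0,0,-1,0,0,0,0,0,0,-1]'
python3 - <<'E'
from h import *
c=bot.camera("wrist");np.save("w14.npy",c,allow_pickle=True)
for s in(1,-1): bubble(c,s)
cv2.imwrite("pics/w14.png",c["img"][:,:,::-1])
a=np.load("w13.npy",allow_pickle=True).item()
def dark(c):
    # dark blob near the toggle
    out=[]
    for x,n in((-.074,"off tip"),(-.026,"on tip")):
        u=w2pix(c,[*(BO+x*BX-.002*BY),.105]).astype(int); out.append((n,u.tolist(),c["img"][u[1]-3:u[1]+4,u[0]-3:u[0]+4].mean().round(0)))
    return out
print(dark(a),dark(c))
E
```

```text
time: 39.98
tool_pos: [0.5056, -0.2657, 0.0881]
tcp_rot: [-0.214, -3.134, -0.0]
contact_force: [-0.4, 0.7, -0.8]
gripper_width: 0.002
gripper_force: 0.0
time: 40.98
tool_pos: [0.5136, -0.2446, 0.2037]
tcp_rot: [-0.213, -3.133, -0.001]
contact_force: [0.1, 0.4, -0.3]
gripper_width: -0.003
gripper_force: 0.0
side 1 tube 23 287 lines [104, 105, 106, 107, 108, 109, 201, 202, 203, 204] bubble 132 177 off_mm 0.125
side -1 tube 36 300 lines [118, 119, 120, 121, 122, 214, 215, 216, 217, 218] bubble 147 188 off_mm -0.125
[('off tip', [289, 163], np.float64(26.0)), ('on tip', [288, 222], np.float64(146.0))] [('off tip', [288, 164], np.float64(52.0)), ('on tip', [289, 222], np.float64(33.0))]
```

The toggle reads on: the tip is now dark at its "on" place (289,222) and the bubbles are unchanged. All 14 pictures are used, so I'll check the tray numerically.

Run:
```python
from h import *
c=bot.camera("top");np.save("t15.npy",c,allow_pickle=True)
circ(c,[.6039,.1572,.032],.03,20);circ(c,[.5125,.1676,.025],.023,17)
d=np.array([np.cos(np.radians(-6)),np.sin(np.radians(-6)),0]);e=np.array([-d[1],d[0],0])
hsv=cv2.cvtColor(c["img"],cv2.COLOR_RGB2HSV);g=hsv[...,2]
# ASCII map of tray frame: V and S, 8mm cells (rows: tray x from far to near, cols: +y to -y)
o=np.array([.5679,.2625,.03])
for x in np.arange(.10,-.101,-.01):
    L=""
    for y in np.arange(.145,-.146,-.005):
        u=np.round(w2pix(c,o+x*d+y*e)).astype(int);h,s,v=hsv[u[1],u[0]]
        L+="#" if v<70 else "b" if s>90 and v>130 else "r" if s>90 else "-" if v>125 else "."
    print(L)
```

```text
pred [259.8 179.3] found [258.5 179.5] r 12.4 exp 10.7 [0.6033 0.1607 0.032 ]
pred [256.2 212.7] found [256.5 213.5] r 8.2 exp 8.4 [0.5102 0.1668 0.025 ]
rrrrrrrrrrrrrrrrrrrrrrrrrrrrrrrrrrrrbrrrrrrbrrrrrbrrrrrbrrr
rrrrrrrrr#rrrrrrrrrrrrrrrrrrrrrrrrrrrrrrrrrrrrrrrrrrrrrrrrr
rrr....####........r.bbbb##..rrrrrrrrrrrrrrrrrrrrrrrrrrrrrr
rrr....####.......rrbbbbr###.rrrrrrrrrrrrrrrrrbbbbbbb..rrrr
rrr....####.......rrrbbbb###.r-.--------..rrrbbbbbbbbbr.rrr
rrr....####........rbbbbb###.r-..-------#.rrbbbbbbbrbbbr.rr
rrr....####.......rr.bbbb###.r-..-------..rrbbbrrrrbbbbr.rr
r-----.#-..........rbbbbb###.r...-------.#rrrbbbbbbbbbr.rrr
rr.#-----------.#.r#.bbbb###.r...-------..rrrrbbbbbbb.rrrrr
r-.#.----------#...r.bbbb###.r-#.-------..rrrrrrrrrrrrrrrrr
rr.#-----------.#.r#.bbbb###.r...-------..rrrrrrrrrrrrrrrrr
r.##.----------##..rrbbbb###.rr.....#...#.rrrrrrrrrrrrrrrrr
r..#-----------.#.r#.bbbbr##.rr...####....rrrrrrrr..rrrrrrr
r-##.----------#...r.bbbb###.rr...###.....rrrrrbbbbbb.rrrrr
r-.#-----------##.rr-bbbb###.rr...###.....rrrbbbbbrbbb.rrrr
r-##.----------#...r.bbbb....rr...###.....rrrrbbbbrbbb.rrrr
r-.#-----------##.rr.bbbb....br...###.....rrrrbbbbbbbr.rrrr
r-##-----------#..rr.bbbb....rrrr....r....rrrrrrr....rrrrrr
rr.#.----------#..rr.bbbb....rrrr-----rrrrrrrrrrrrrrrrrrrrr
rrrr..rr.....r....rr.........rrrr------rrrrrrrrrrrrrrrrrrrr
rrrrrrr------rrrrrrrr------rrrrrrrrrrrrrrrrrrrrrrrrrrrrrrrr
```

Every piece maps onto its own nest: brass discs within 4 mm of the wells, the brush and both scoops centred, and the arm clear. Handing in.

```bash
python3 -c "
from bench import bot
print(bot.finish_job())"
```

```text
the job is handed in; nothing more can be done
None
```

I took the scoop off the pan, levelled both bubbles to within about 0.3 mm of centre, switched the power on and put all five kit pieces back in their nests; the job is handed in at about 41 s, with no verdict returned.

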